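# Post the oiled carving into the drying box

### The job

The pale carved panel has just been oiled and must go into the drying box without being picked up. Push it from behind with the fingertips along its lane so that its nose swings the blue flap open, keep pushing until it runs down the rollers inside, then draw the fingers back out so that the flap swings shut behind it. Never lift or carry the panel, and leave the dark panel and everything else on the bench where it is.

Things in the scene. Friction and masses are not known exactly. Their poses are not given: they have to be found in the camera images.
- drying_box: Fixed off-white box, 186 mm wide, feed deck in front (grey, top 90 mm above the table, x -190 to +14 mm). Origin: on the table, midway between the two lanes, in the plane of the shut flaps. x runs along the lanes INTO the box (pushing direction, away from the robot), y left seen from the deck, z up. Lanes 76 mm wide, centred at y = +43 and -43 mm, between rails 12 mm high
- mouth_left (a point): Middle of the left lane's opening, on the deck at box x = 0, y = +43 mm, z = 90 mm. The opening is 76 mm wide and 46 mm high above the deck, in a front wall from x = -8 to 0 mm. The header over it and the flat clear lid (x = -8 to 225 mm) are level on top, 58 mm above the deck
- mouth_right (a point): The same for the right lane (box y = -43 mm)
- rollers (a point): First of the free-turning steel rollers in the box, its top: box x = 26 mm, y = 0, level with the deck. From here they fall away at 20 degrees: a panel whose centre is pushed past box x = 35 mm tips onto them and rolls by itself to the back wall (inner face x = 213 mm), to rest with its centre near x = 158 mm within about 3 s
- pale_panel: Loose pale limewood panel with a carved rosette, 100 mm (x) x 64 mm (y) x 24 mm high, 0.08 to 0.17 kg. Origin at the centre of its underside. It lies flat on the feed deck in one of the two lanes (left or right varies), long axis along the lane to within 0.07 rad, its nose 15 to 55 mm before the flap line
- dark_panel: Loose dark walnut panel of the same shape and size, origin likewise, in the other lane; it stays where it is (to within 15 mm)
- flap_left (a joint): Angle of the left lane's blue flap, rad: 0 hangs shut, grows as it swings inward (into the box), at most 1.45. Flap 72 mm wide, 4 mm thick, 60 g, hung from a pin at box x = 4 mm, 134 mm above the table; lower edge 93 mm above the table; falls shut by its own weight within a second
- flap_right (a joint): The same for the right lane (box y = -43 mm)
- gouge_a: Carving gouge with orange handle lying on the bench, 235 mm long, 26 mm thick; origin on the table under the ferrule; leave alone
- gouge_b: Carving gouge with brown handle, same size and origin; leave alone
- mallet: Round carver's mallet standing on its head, 80 mm diameter, 230 mm tall with its handle up; origin at the centre of its foot; leave alone
- oil_jar: Amber glass jar, 68 mm diameter, 90 mm tall; origin at the centre of its foot; leave alone
- sanding_block: Cork sanding block 100 x 60 x 32 mm; origin at the centre of its underside; leave alone
- wax_tin: Flat wax tin, 86 mm diameter, 32 mm tall, green lid; origin at the centre of its foot; leave alone

How it is judged:
On the way, in this order (a step that is already met when the one before it is completed fails the run):
1. the pale panel's nose is through the opening and holds a flap swung inward (x of pale_panel in the frame of drying_box between -0.035 and 0.06 m and z of pale_panel in the frame of drying_box below 0.1 m and value of joint any of flap_left, flap_right above 0.4 rad), for 0.1 s.
2. the pale panel lies on the rollers inside and both flaps hang shut (x of pale_panel in the frame of drying_box above 0.11 m and z of pale_panel in the frame of drying_box below 0.085 m and value of joint each of flap_left, flap_right below 0.08 rad), for 0.2 s.
At the end, for the whole second after the job is handed in: The pale panel rests on the rollers inside the drying box, its centre more than 110 mm past the flap line, at rest; both flaps hang shut (within 0.08 rad); the dark panel is within 15 mm of where it was (all of step 2 and x of pale_panel in the frame of drying_box below 0.21 m and linear speed of pale_panel below 0.02 m/s and distance of dark_panel from where it was at the start of the episode below 0.015 m); the robot touches nothing.
It fails at once if the pale panel is lifted or carried (its underside more than 20 mm above the feed deck) (z of pale_panel in the frame of drying_box above 0.11 m).
It fails at once if the pale panel is tipped up by more than 0.7 rad (angle between pale_panel's own z axis and vertical above 0.7 rad).
It fails at once if the pale panel falls off the feed deck (x of pale_panel in the frame of drying_box below 0 m and z of pale_panel in the frame of drying_box below 0.07 m).
It fails at once if the dark panel is pushed from its place (15 mm) (distance of dark_panel from where it was at the start of the episode above 0.015 m).
It fails at once if another thing on the bench is disturbed (30 mm) (distance of any of gouge_a, gouge_b, mallet, oil_jar, sanding_block, wax_tin from where it was at the start of the episode above 0.03 m).
It also fails if it takes over 38 s, if anything falls off the work surface, if the arm or the gripper's body presses on something with over 40 N, if the wrist force passes 120 N, or if a joint passes its speed limit or range.

### The arm

A 6-joint arm with a two-finger parallel gripper is mounted at the origin on the work surface. World frame = base frame: x ahead of the robot, y to its left, z up, the work surface at z = 0. Lengths are in m, angles in rad, forces in N, time in s.
With the tool pointing down it reaches from about 0.4 to 0.825 m from the base axis. Payload 7 kg.
Tool frame: the origin (TCP) lies at the very end of the fingers, on their centre line; the grasp point (between the pads) lies 19 mm behind it (grip_depth is the distance from the TCP to the grasp point, in m); z points along the fingers, y is the direction in which the jaws open and shut (so a half turn about z gives the same grasp; the last joint's range is limited). The gripper opens to 88 mm and grips with 3 to 60 N. Pads are 19 mm wide; open, the fingers measure 130 mm over their backs; the gripper's body (78 mm by 193 mm) begins 47 mm behind the grasp point.
Start: joints at [1.481, 0.359, 0.012, 0, -1.224, -0.288], TCP at [0.249, 0.627, 0.227] pointing down, gripper open.
Joint ranges: [-3.07, 3.07], [-1.43, 2.12], [-1.02, 1.25], [-3.03, 1.67], [-3.05, -0], [-3.03, 3.03]. Speed limits (rad/s): [2.39, 2.39, 3.01, 3.14, 3.14, 3.14].

### API

Orientations are given as [roll, pitch, yaw] about the fixed x, y, z axes, in that order (R = Rz(yaw) Ry(pitch) Rx(roll)).
In Python, from station import get_state, grab_frame, get_calibration, job_done, grip_depth gives the robot as it stands. The module is installed in compiled form; this text tells all that it offers.
- The arm moves only by the shell command python3 -m crank 'ROWS' [FORCE]. ROWS is JSON, a list of rows, each an object with "turn": the turn, a rotation vector about the tool's x, y, z each as a share of 2 pi rad, from -1 to 1, a list of three; "slide": the shift along the tool's x, y, z each as a share of 0.5 m, from -1 to 1, a list of three; "fingers": the opening, from -1 (shut) to 1 (fully open). A call has 1 to 5 rows; each row is the pose to reach, as a shift and turn from the pose commanded when the call began, along the tool's axes at that moment, turning the shorter way round; what a row does not reach only later rows make up. A row lasts 1/12 s, in which the tool goes at most 41.7 mm and 7.16 degrees, less where a joint would pass 70% of its speed; a pose out of reach is approached as far as the arm can. A call with a number of a shift or a turn outside -1 to 1 is refused whole. A call with a gripper value outside its range is refused whole. The fingers move at their own pace and stop on an object; FORCE is the grip in N (left out, the last holds). Time passes only in rows, so rows that repeat a pose let the fingers close. It gives the time, the measured TCP pose, the force and the opening at its end, in the units of the state.
- get_state(): the state, without advancing time (a new reading comes with each control period).
- grab_frame(name): name is "side" or "top"; returns the picture (384x512x3 uint8, red, green, blue); there is no depth.
- get_calibration(name): a dict with "K" (3x3 intrinsics, pixels), "pose" (4x4, takes a point from camera to world coordinates). Camera axes: x right, y up, looking along -z (the intrinsics and any distortion apply to the point x, -y, -z); pixel columns grow to the right and rows downward; lengths in m; the calibration is good to about 2 mm. A picture is of the moment at which its call begins. get_calibration takes no time and is no camera call.
- job_done(): hands the job in, once; it reports no verdict.
The state is a dict: "t": time; "q": joint angles; "qd": joint speeds; "joint_efforts": joint torques, N m; "eef_pos": TCP position; "ee_rot": TCP orientation; "force": force on the tool from outside, world axes, zero at the start; "moment": the same for the moment, N m; "width": finger opening in m.
Only numpy, scipy, OpenCV 4.12 (cv2) and the standard library are available. Lean on these libraries where they do the work, as an engineer would, in place of code of your own. Each camera call takes 0.05 s, during which the arm holds its last target.

## Working session

There is one attempt and no reset: what is moved stays moved. The work goes in short steps, Python scripts to look and compute and a shell command to move; the robot and the scene stay as the last step left them, time stands still between calls to the robot, and variables do not carry over. Pictures are saved under pics/ and viewed, and the job is handed in when it is done.

```bash
mkdir -p pics
python3 - <<'E'
from station import *
import cv2,numpy as np
for n in("side","top"):
    f=grab_frame(n); cv2.imwrite(f"pics/{n}0.png",f[:,:,::-1])
    c=get_calibration(n); print(n,np.round(c["K"],1).tolist(),np.round(c["pose"],3).tolist(),[k for k in c])
s=get_state(); print(s["t"],s["eef_pos"],s["ee_rot"],s["width"],s["force"],grip_depth)
E
```

```text
side [[477.6, 0.0, 257.2], [0.0, 477.6, 187.0], [0.0, 0.0, 1.0]] [[-0.984, 0.133, -0.118, 0.293], [-0.178, -0.773, 0.609, 1.138], [-0.01, 0.621, 0.784, 1.555], [0.0, 0.0, 0.0, 1.0]] ['K', 'pose']
top [[401.8, 0.0, 255.1], [0.0, 401.8, 188.4], [0.0, 0.0, 1.0]] [[-0.017, 0.998, -0.068, 0.396], [-1.0, -0.017, 0.002, 0.0], [0.001, 0.068, 0.998, 1.678], [0.0, 0.0, 0.0, 1.0]] ['K', 'pose']
0.1 [0.2488583  0.62700957 0.22573039] [ 3.14015424e+00 -1.38459430e-04 -3.77886500e-01] 0.08770786239435131 [0.35147782 0.03916919 0.26590353] 0.0188
```

View pics/side0.png

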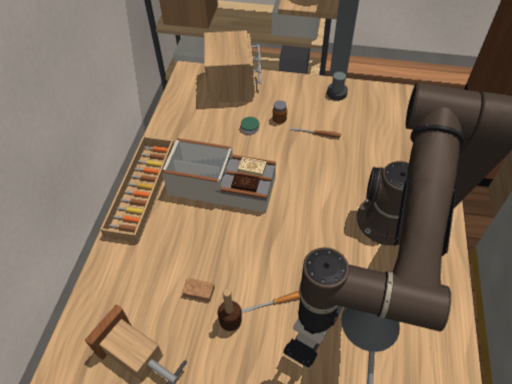

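View pics/top0.png

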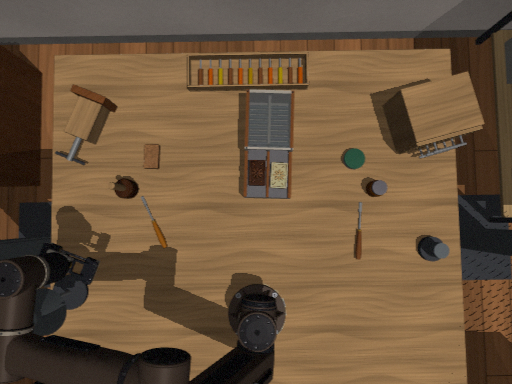

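```bash
cat > h.py <<'E'
import numpy as np,cv2
from station import *
def ray(n,u,v):
    c=get_calibration(n);K=np.array(c["K"]);T=np.array(c["pose"])
    d=np.array([(u-K[0,2])/K[0,0],-(v-K[1,2])/K[1,1],-1.0]); return T[:3,3],T[:3,:3]@d
def onz(n,u,v,z):
    o,d=ray(n,u,v); return (o+d*(z-o[2])/d[2])
def proj(n,p):
    c=get_calibration(n);K=np.array(c["K"]);T=np.array(c["pose"])
    q=T[:3,:3].T@(np.array(p)-T[:3,3]); return K[0,0]*q[0]/-q[2]+K[0,2],-K[1,1]*q[1]/-q[2]+K[1,2]
E
python3 - <<'E'
import cv2
a=cv2.imread('pics/top0.png')[80:210,225:315]; cv2.imwrite('pics/topz.png',cv2.resize(a,None,fx=4.5,fy=4.5,interpolation=cv2.INTER_NEAREST))
a=cv2.imread('pics/side0.png')[130:220,155:285]; cv2.imwrite('pics/sidez.png',cv2.resize(a,None,fx=6,fy=6,interpolation=cv2.INTER_NEAREST))
E
```

```text
(no output)
```

View pics/topz.png

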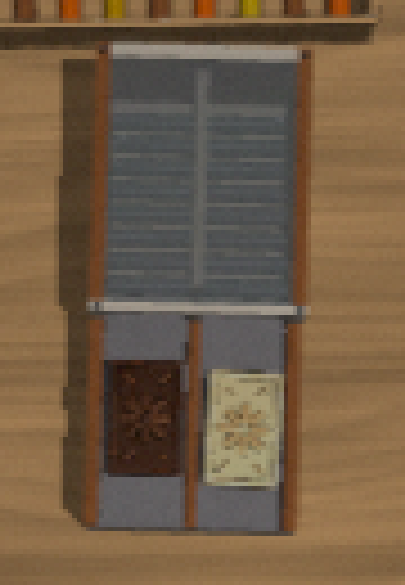

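View pics/sidez.png

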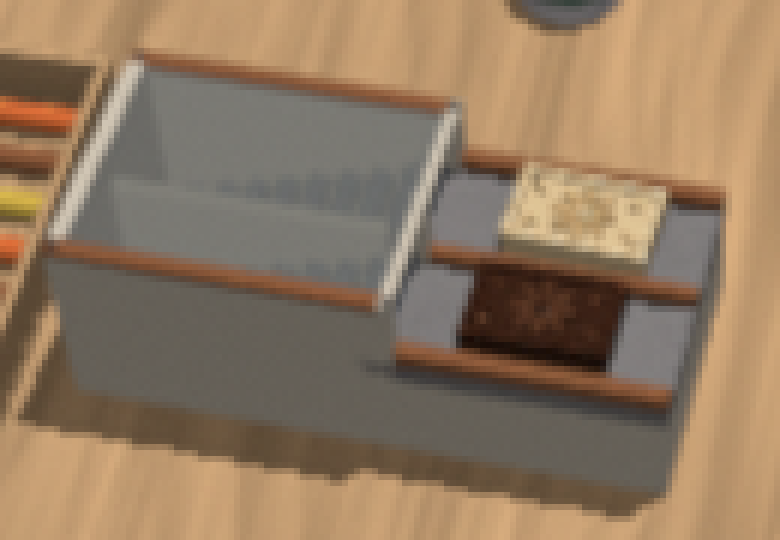

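Run:
```python
from h import *
f=cv2.imread('pics/top0.png')
hsv=cv2.cvtColor(f,cv2.COLOR_BGR2HSV)
P=lambda X,Y,z:onz('top',X/4.5-.5+225,Y/4.5-.5+80,z)
print('center rail',P(191,526,.102)[:2],P(195,322,.102)[:2])
print('left outer',P(85,528,.102)[:2],P(89,322,.102)[:2],'right outer',P(294,530,.102)[:2],P(301,322,.102)[:2])
print('header strip corners',P(88,313,.148),P(310,317,.148),P(88,300,.148),P(310,305,.148))
print('back', P(108,42,.148),P(312,50,.148))
for n,z in(('top',.114),('side',.114)):
    f=cv2.imread(f'pics/{n}0.png').astype(int); b,g,r=f[...,0],f[...,1],f[...,2]
    m=((r>150)&(g>145)&(b>90)&(r-b>20)&(abs(r-g)<30)).astype('uint8')
    m[:145]=0 if n=='top' else m[:145]
    m=cv2.morphologyEx(m,cv2.MORPH_CLOSE,np.ones((5,5)))
    k,l,s,c=cv2.connectedComponentsWithStats(m)
    for i in range(1,k):
        if s[i,4]>60:
            ct=cv2.findContours((l==i).astype('uint8'),0,2)[0][0]; (rc)=cv2.minAreaRect(ct); bx=cv2.boxPoints(rc)
            print(n,s[i],c[i],onz(n,*c[i],z))
            print([np.round(onz(n,*q,z)[:2],3).tolist() for q in bx])
```

```text
center rail [ 0.47044806 -0.04872524] [ 0.64986512 -0.05570346]
left outer [0.47029812 0.04376142] [0.65146463 0.0374681 ] right outer [ 0.46540527 -0.13849625] [ 0.64826546 -0.14888424]
header strip corners [0.65177127 0.03711566 0.148     ] [ 0.64507418 -0.1523144   0.148     ] [0.66297342 0.03694271 0.148     ] [ 0.65541073 -0.1525598   0.148     ]
back [0.88729508 0.01622707 0.148     ] [ 0.87726711 -0.15955216  0.148     ]
top [271 163  16  25 312] [278.13461538 175.28205128] [ 0.55171531 -0.09369312  0.114     ]
[[0.601, -0.067], [0.6, -0.126], [0.505, -0.123], [0.506, -0.065]]
side [218   0  56  12 165] [239.33333333   3.12121212] [ 0.83958801 -1.24445256  0.114     ]
[[0.953, -1.197], [0.969, -1.286], [0.654, -1.275], [0.645, -1.188]]
side [314  19  11  26  97] [320.05154639  32.32989691] [ 0.37212639 -1.04014145  0.114     ]
[[0.392, -0.935], [0.383, -1.17], [0.343, -1.159], [0.355, -0.925]]
side [311  64   9  11  65] [315.4         69.09230769] [ 0.36465561 -0.73617839  0.114     ]
[[0.386, -0.705], [0.385, -0.783], [0.348, -0.777], [0.35, -0.7]]
side [163 140  16  30  93] [170.58064516 154.27956989] [ 0.8894541 -0.089749   0.114    ]
[[0.899, -0.011], [0.893, -0.175], [0.88, -0.17], [0.886, -0.007]]
side [218 149  13  31  61] [224.14754098 164.37704918] [ 0.66177335 -0.0734051   0.114     ]
[[0.67, 0.003], [0.661, -0.161], [0.653, -0.158], [0.662, 0.005]]
side [238 158  28  16 307] [251.84364821 164.96742671] [ 0.55189243 -0.08908176  0.114     ]
[[0.605, -0.062], [0.608, -0.127], [0.501, -0.118], [0.5, -0.053]]
side [387 275   5  23  75] [389.26666667 286.29333333] [0.00772592 0.35453551 0.114     ]
[[0.018, 0.394], [0.008, 0.312], [-0.004, 0.312], [0.005, 0.394]]
```

```bash
cat >> h.py <<'E'
from scipy.spatial.transform import Rotation as R
O=np.array([0.657,-0.056,0]);YAW=-0.038
def need(p,tilt,box=True):
    s=get_state();R0=R.from_euler('xyz',s["ee_rot"])
    p=np.array(p,float)
    if box:p=O+R.from_euler('z',YAW).apply(p)
    R1=R.from_euler('z',YAW)*R.from_euler('y',-tilt)*R.from_euler('x',np.pi)
    print('t',s['t'],'slide',np.round(R0.inv().apply(p-s["eef_pos"])/.5,4),'turn',np.round((R0.inv()*R1).as_rotvec()/(2*np.pi),4))
    b=R.from_euler('z',-YAW).apply(np.array(s["eef_pos"])-O); print('tcp box',np.round(b,4),'rot',np.round(s["ee_rot"],3),'F',np.round(s["force"],1),'w',round(s["width"],4))
E
python3 -c "
from h import *
need([.42,.30,.25],0,False);need([.45,-.09,.25],.52,False);print(onz('top',125,187,.1))"
```

```text
t 0.1 slide [ 0.5594  0.4817 -0.0478] turn [ 0.0002  0.     -0.0541]
tcp box [-0.4338  0.667   0.2257] rot [ 3.14  -0.    -0.378] F [0.4 0.  0.3] w 0.0877
t 0.1 slide [ 0.903   1.1845 -0.0467] turn [ 0.0143  0.082  -0.0528]
tcp box [-0.4338  0.667   0.2257] rot [ 3.14  -0.    -0.378] F [0.4 0.  0.3] w 0.0877
[0.51716746 0.50910958 0.1       ]
```

```bash
for i in 1; do :; done; python3 -m crank '[{"turn":[0,0,-0.054],"slide":[0.56,0.48,-0.06],"fingers":-0.8},{"turn":[0,0,-0.054],"slide":[0.56,0.48,-0.06],"fingers":-0.8},{"turn":[0,0,-0.054],"slide":[0.56,0.48,-0.06],"fingers":-0.8},{"turn":[0,0,-0.054],"slide":[0.56,0.48,-0.06],"fingers":-0.8},{"turn":[0,0,-0.054],"slide":[0.56,0.48,-0.06],"fingers":-0.8}]'; python3 -c "
from h import *
need([.42,.30,.25],0,False);need([.45,-.09,.25],.52,False)"
```

```text
t: 0.52
eef_pos: [0.346, 0.4416, 0.2432]
ee_rot: [3.141, 0.0, -0.037]
force: [0.9, 0.4, -0.5]
width: 0.0599
t 0.5167 slide [ 0.1585  0.2775 -0.0135] turn [0.0001 0.     0.0001]
tcp box [-0.3297  0.4854  0.2432] rot [ 3.141  0.    -0.037] F [ 0.9  0.4 -0.5] w 0.0599
t 0.5167 slide [ 0.2476  1.0547 -0.013 ] turn [0.0001 0.0828 0.0001]
tcp box [-0.3297  0.4854  0.2432] rot [ 3.141  0.    -0.037] F [ 0.9  0.4 -0.5] w 0.0599
```

```bash
python3 -m crank '[{"turn":[0,0.04,0],"slide":[0.18,0.5,-0.03],"fingers":-0.8},{"turn":[0,0.04,0],"slide":[0.18,0.5,-0.03],"fingers":-0.8},{"turn":[0,0.04,0],"slide":[0.18,0.5,-0.03],"fingers":-0.8},{"turn":[0,0.04,0],"slide":[0.18,0.5,-0.03],"fingers":-0.8},{"turn":[0,0.04,0],"slide":[0.18,0.5,-0.03],"fingers":-0.8}]'; python3 -c "
from h import *
need([-.186,-.042,.22],.52)"
```

```text
t: 0.93
eef_pos: [0.4077, 0.243, 0.2547]
ee_rot: [3.141, -0.251, -0.036]
force: [2.6, 0.9, 0.3]
width: 0.0265
t 0.9333 slide [0.1255 0.6628 0.1045] turn [0.     0.0428 0.0004]
tcp box [-0.2605  0.2893  0.2547] rot [ 3.141 -0.251 -0.036] F [2.6 0.9 0.3] w 0.0265
```

```bash
python3 -m crank '[{"turn":[0,0.043,0],"slide":[0.12,0.66,0.02],"fingers":-0.8},{"turn":[0,0.043,0],"slide":[0.12,0.66,0.02],"fingers":-0.8},{"turn":[0,0.043,0],"slide":[0.12,0.66,0.02],"fingers":-0.8},{"turn":[0,0.043,0],"slide":[0.12,0.66,0.02],"fingers":-0.8},{"turn":[0,0.043,0],"slide":[0.12,0.66,0.02],"fingers":-0.8}]'; python3 -c "
from h import *
need([-.186,-.042,.20],.52)"
```

```text
t: 1.35
eef_pos: [0.437, 0.0384, 0.2583]
ee_rot: [-3.141, -0.523, -0.035]
force: [2.8, 0.4, 0.4]
width: 0.0092
t 1.35 slide [0.006  0.2561 0.1379] turn [-0.0003 -0.0005  0.0004]
tcp box [-0.2235  0.0859  0.2583] rot [-3.141 -0.523 -0.035] F [2.8 0.4 0.4] w 0.0092
```

```bash
python3 -m crank '[{"turn":[0,0,0],"slide":[0.006,0.256,0.138],"fingers":-0.8},{"turn":[0,0,0],"slide":[0.006,0.256,0.138],"fingers":-0.8},{"turn":[0,0,0],"slide":[0.006,0.256,0.138],"fingers":-0.8},{"turn":[0,0,0],"slide":[0.006,0.256,0.138],"fingers":-0.8},{"turn":[0,0,0],"slide":[0.006,0.256,0.138],"fingers":-0.8}]'
python3 - <<'E'
from h import *
need([-.186,-.042,.10],.52)
for n,(r,c) in {'top':(80,200),'side':(120,150)}.items():
    f=grab_frame(n)[:,:,::-1][r:r+130,c:c+150]; cv2.imwrite(f'pics/{n}1.png',cv2.resize(f,None,fx=4,fy=4,interpolation=2))
E
```

```text
t: 1.77
eef_pos: [0.4696, -0.0964, 0.199]
ee_rot: [-3.14, -0.515, -0.048]
force: [-0.4, -0.3, 0.1]
width: 0.0091
t 1.7667 slide [-0.0981 -0.0108  0.172 ] turn [ 0.0006  0.0008 -0.0014]
tcp box [-0.1857 -0.0475  0.199 ] rot [-3.14  -0.515 -0.048] F [-0.4 -0.3  0.1] w 0.0091
```

View pics/side1.png

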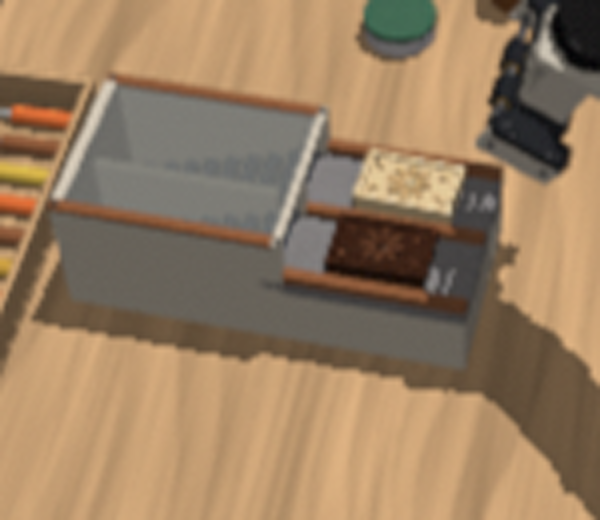

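View pics/top1.png

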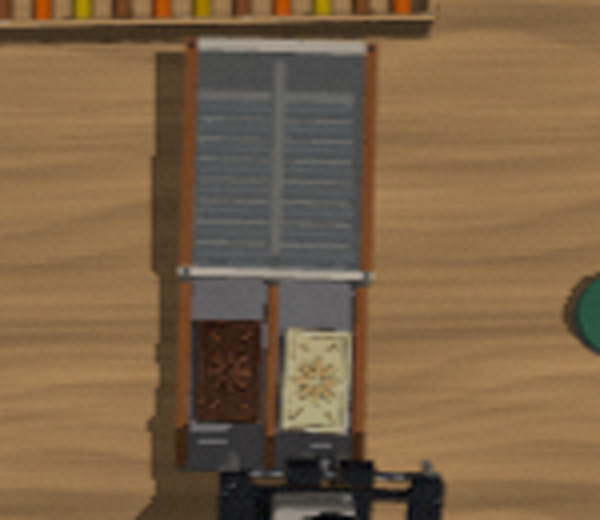

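```bash
python3 -m crank '[{"turn":[0,0,0],"slide":[-0.05,-0.01,0.088],"fingers":-0.8},{"turn":[0,0,0],"slide":[-0.05,-0.01,0.088],"fingers":-0.8},{"turn":[0,0,0],"slide":[-0.05,-0.01,0.088],"fingers":-0.8},{"turn":[0,0,0],"slide":[-0.05,-0.01,0.088],"fingers":-0.8}]'
python3 - <<'E'
from h import *
need([-.186,-.042,.10],.52)
p=get_state()["eef_pos"]; u,v=proj('side',p); print((u-150)*4,(v-120)*4)
for n,(r,c) in {'top':(80,200),'side':(120,150)}.items():
    f=grab_frame(n)[:,:,::-1][r:r+130,c:c+150]; cv2.imwrite(f'pics/{n}2.png',cv2.resize(f,None,fx=4,fy=4,interpolation=2))
E
```

```text
t: 2.2
eef_pos: [0.4802, -0.0941, 0.1676]
ee_rot: [-3.118, -0.491, -0.036]
force: [0.1, -0.0, 0.1]
width: 0.0088
t 2.2 slide [-0.0827 -0.0031  0.1091] turn [-0.0039  0.0047  0.0002]
tcp box [-0.1752 -0.0448  0.1676] rot [-3.118 -0.491 -0.036] F [ 0.1 -0.   0.1] w 0.0088
479.60497222230924 149.30207407448847
```

View pics/side2.png

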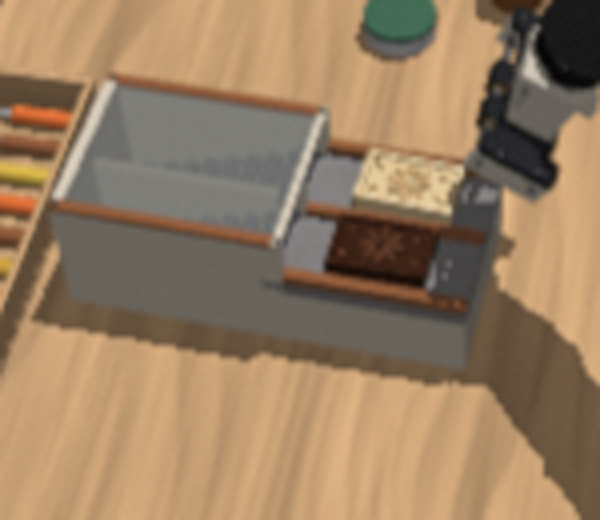

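```bash
python3 -c "
from h import *
s=get_state();print(s['q'],s['qd']);need([-.18,-.042,.10],.52);need([-.18,-.042,.10],.26);need([-.18,-.042,.10],0)"
```

```text
[ 0.2679229  -0.17747524 -1.01601504  0.44508173 -0.27825085  0.87204791] [-0.00560011 -0.00753983 -0.00069277 -0.00436755  0.00775076  0.00733287]
t 2.3 slide [-0.0736 -0.0025  0.1159] turn [-0.004   0.0044  0.0002]
tcp box [-0.175  -0.0447  0.1684] rot [-3.117 -0.493 -0.036] F [ 0.8 -0.1  1.4] w 0.0087
t 2.3 slide [-0.0736 -0.0025  0.1159] turn [-0.004  -0.037   0.0008]
tcp box [-0.175  -0.0447  0.1684] rot [-3.117 -0.493 -0.036] F [ 0.8 -0.1  1.4] w 0.0087
t 2.3 slide [-0.0736 -0.0025  0.1159] turn [-0.0039 -0.0784  0.0013]
tcp box [-0.175  -0.0447  0.1684] rot [-3.117 -0.493 -0.036] F [ 0.8 -0.1  1.4] w 0.0087
```

```bash
python3 -c "
from h import *
need([-.18,-.042,.17],0)"; python3 -m crank '[{"turn":[-0.004,-0.078,0.001],"slide":[-0.01,-0.003,0],"fingers":-0.8},{"turn":[-0.004,-0.078,0.001],"slide":[-0.01,-0.003,0],"fingers":-0.8},{"turn":[-0.004,-0.078,0.001],"slide":[-0.01,-0.003,0],"fingers":-0.8},{"turn":[-0.004,-0.078,0.001],"slide":[-0.01,-0.003,0],"fingers":-0.8},{"turn":[-0.004,-0.078,0.001],"slide":[-0.01,-0.003,0],"fingers":-0.8}]'; python3 -c "
from h import *
need([-.18,-.042,.10],0);print(get_state()['q'])"
```

```text
t 2.3 slide [-0.0074 -0.0055 -0.0074] turn [-0.0039 -0.0784  0.0013]
tcp box [-0.175  -0.0447  0.1684] rot [-3.117 -0.493 -0.036] F [ 0.8 -0.1  1.4] w 0.0087
t: 2.72
eef_pos: [0.4797, -0.0918, 0.167]
ee_rot: [3.141, 0.003, -0.036]
force: [1.6, -0.9, 0.8]
width: 0.0088
t 2.7167 slide [-0.008  -0.0012  0.1341] turn [0.0002 0.0004 0.0004]
tcp box [-0.1758 -0.0425  0.167 ] rot [ 3.141e+00  3.000e-03 -3.600e-02] F [ 1.6 -0.9  0.8] w 0.0088
[ 2.14800303e-01  1.01824227e-01 -4.73549246e-01  4.34570821e-04
 -9.98258818e-01  1.32014501e+00]
```

```bash
python3 -m crank '[{"turn":[0,0,0],"slide":[-0.008,0,0.05],"fingers":-0.8},{"turn":[0,0,0],"slide":[-0.008,0,0.1],"fingers":-0.8},{"turn":[0,0,0],"slide":[-0.008,0,0.134],"fingers":-0.8},{"turn":[0,0,0],"slide":[-0.008,0,0.134],"fingers":-0.8},{"turn":[0,0,0],"slide":[-0.008,0,0.134],"fingers":-0.8}]'
python3 - <<'E'
from h import *
need([-.18,-.042,.10],0)
for n,(r,c) in {'top':(80,200),'side':(120,150)}.items():
    f=grab_frame(n)[:,:,::-1][r:r+130,c:c+150]; cv2.imwrite(f'pics/{n}3.png',cv2.resize(f,None,fx=4,fy=4,interpolation=2))
E
```

```text
t: 3.13
eef_pos: [0.4718, -0.0929, 0.0987]
ee_rot: [3.14, -0.001, -0.037]
force: [-0.0, 0.0, 0.9]
width: 0.0087
t 3.1333 slide [ 0.0073 -0.0038 -0.0025] turn [ 0.0003 -0.0001  0.0001]
tcp box [-0.1836 -0.0439  0.0987] rot [ 3.14e+00 -1.00e-03 -3.70e-02] F [-0.   0.   0.9] w 0.0087
```

View pics/side3.png

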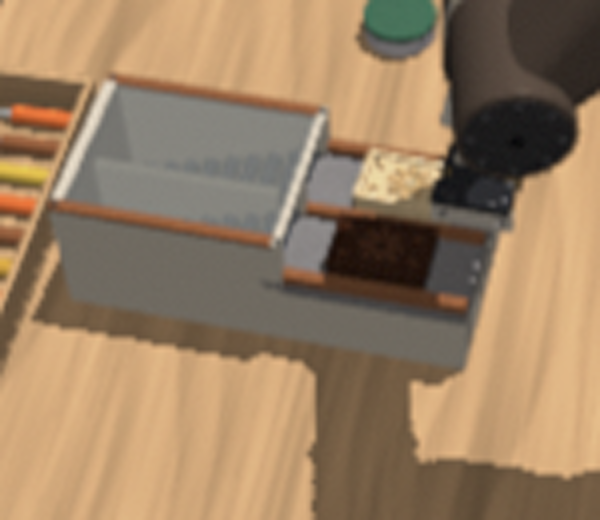

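View pics/top3.png

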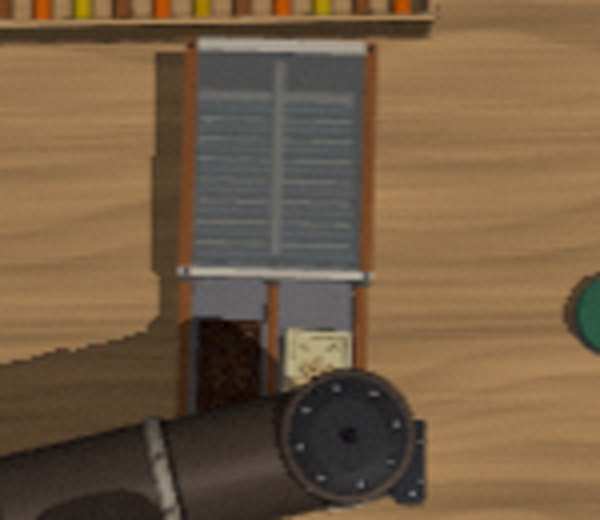

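```bash
python3 -m crank '[{"turn":[0,0,0],"slide":[0.016,0,0],"fingers":-0.8},{"turn":[0,0,0],"slide":[0.032,0,0],"fingers":-0.8},{"turn":[0,0,0],"slide":[0.048,0,0],"fingers":-0.8},{"turn":[0,0,0],"slide":[0.064,0,0],"fingers":-0.8},{"turn":[0,0,0],"slide":[0.08,0,0],"fingers":-0.8}]'
python3 - <<'E'
from h import *
need([-.08,-.042,.10],.26)
for n,(r,c) in {'top':(80,200),'side':(120,150)}.items():
    f=grab_frame(n)[:,:,::-1][r:r+130,c:c+150]; cv2.imwrite(f'pics/{n}4.png',cv2.resize(f,None,fx=4,fy=4,interpolation=2))
E
```

```text
t: 3.65
eef_pos: [0.5129, -0.095, 0.0985]
ee_rot: [3.141, -0.002, -0.039]
force: [-1.4, 0.4, 1.1]
width: 0.0089
t 3.65 slide [ 0.125  -0.0051 -0.0029] turn [ 0.0002  0.0411 -0.0001]
tcp box [-0.1425 -0.0445  0.0985] rot [ 3.141e+00 -2.000e-03 -3.900e-02] F [-1.4  0.4  1.1] w 0.0089
```

View pics/side4.png

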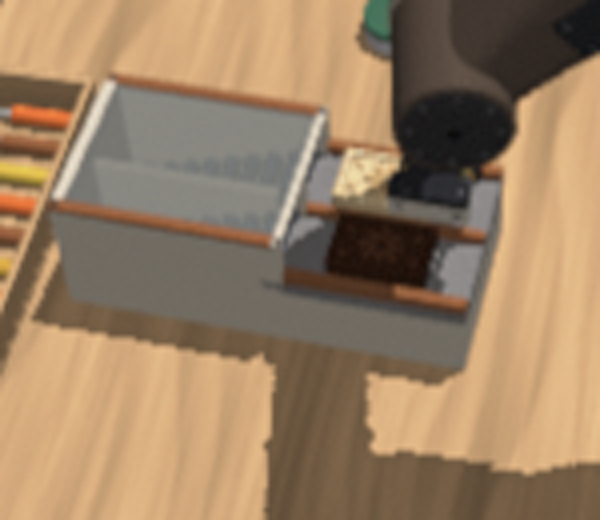

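```bash
python3 -m crank '[{"turn":[0,0.008,0],"slide":[0.02,0,-0.001],"fingers":-0.8},{"turn":[0,0.016,0],"slide":[0.04,-0.001,-0.002],"fingers":-0.8},{"turn":[0,0.024,0],"slide":[0.06,-0.002,-0.004],"fingers":-0.8},{"turn":[0,0.032,0],"slide":[0.08,-0.003,-0.005],"fingers":-0.8},{"turn":[0,0.041,0],"slide":[0.1,-0.003,-0.006],"fingers":-0.8}]'
python3 - <<'E'
from h import *
need([-.05,-.042,.103],.52)
for n,(r,c) in {'top':(80,200),'side':(120,150)}.items():
    f=grab_frame(n)[:,:,::-1][r:r+130,c:c+150]; cv2.imwrite(f'pics/{n}5.png',cv2.resize(f,None,fx=4,fy=4,interpolation=2))
E
```

```text
t: 4.17
eef_pos: [0.5626, -0.0951, 0.1015]
ee_rot: [3.141, -0.261, -0.039]
force: [-0.5, -0.6, -0.3]
width: 0.0089
t 4.1667 slide [ 0.0835 -0.0014  0.0192] turn [ 0.0001  0.0411 -0.0001]
tcp box [-0.0928 -0.0427  0.1015] rot [ 3.141 -0.261 -0.039] F [-0.5 -0.6 -0.3] w 0.0089
```

View pics/side5.png

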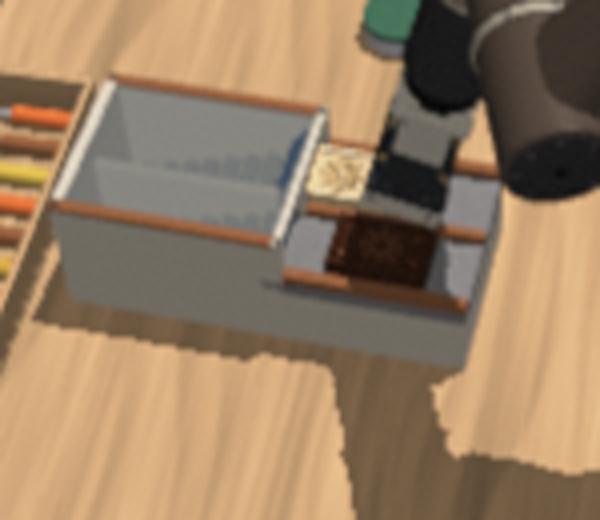

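View pics/top5.png

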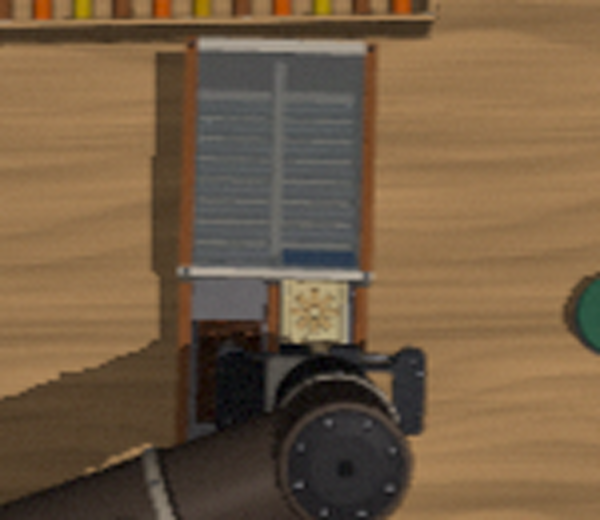

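```bash
python3 -m crank '[{"turn":[0,0.008,0],"slide":[0.016,0,0.004],"fingers":-0.8},{"turn":[0,0.016,0],"slide":[0.033,0,0.008],"fingers":-0.8},{"turn":[0,0.024,0],"slide":[0.05,-0.001,0.012],"fingers":-0.8},{"turn":[0,0.032,0],"slide":[0.067,-0.001,0.016],"fingers":-0.8},{"turn":[0,0.041,0],"slide":[0.083,-0.001,0.019],"fingers":-0.8}]'
python3 - <<'E'
from h import *
need([-.025,-.042,.102],.52)
need([-.004,-.042,.102],.52)
for n,(r,c) in {'top':(80,200),'side':(120,150)}.items():
    f=grab_frame(n)[:,:,::-1][r:r+130,c:c+150]; cv2.imwrite(f'pics/{n}6.png',cv2.resize(f,None,fx=4,fy=4,interpolation=2))
E
```

```text
t: 4.68
eef_pos: [0.5991, -0.1066, 0.1123]
ee_rot: [-3.141, -0.453, -0.036]
force: [2.5, -1.6, 2.0]
width: 0.0085
t 4.6833 slide [ 0.0467 -0.0213  0.0457] turn [-0.0003  0.0107  0.0003]
tcp box [-0.056  -0.0527  0.1123] rot [-3.141 -0.453 -0.036] F [ 2.5 -1.6  2. ] w 0.0085
t 4.6833 slide [ 0.0845 -0.0212  0.0641] turn [-0.0003  0.0107  0.0003]
tcp box [-0.056  -0.0527  0.1123] rot [-3.141 -0.453 -0.036] F [ 2.5 -1.6  2. ] w 0.0085
```

View pics/side6.png

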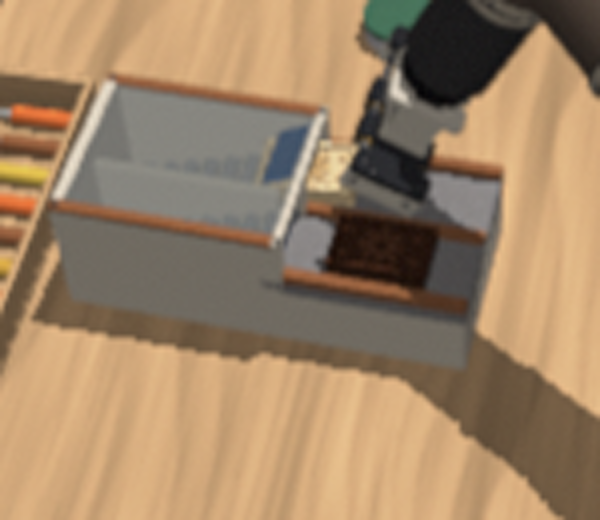

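View pics/top6.png

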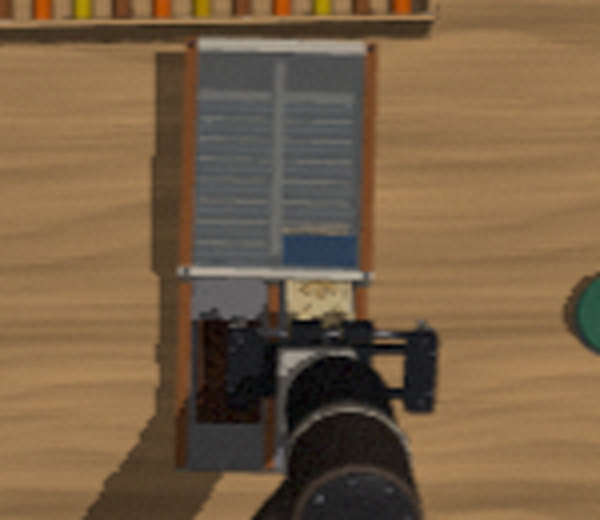

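```bash
python3 -c "
from h import *
s=get_state();print(s['t'],s['q'],s['qd'],s['moment']);need([-.055,-.043,.102],.4)"
```

```text
4.7833 [ 0.05414643  0.13702375 -0.94870715  0.85628395 -0.05354154  0.63421393] [ 0.04272847  0.00954455  0.06255603 -0.31455575 -0.10049931  0.16689489] [-0.21170232  1.49609792 -0.15259504]
t 4.7833 slide [-0.0044 -0.024   0.0202] turn [ 0.0001 -0.0082  0.0003]
tcp box [-0.0574 -0.055   0.1121] rot [ 3.14  -0.452 -0.036] F [-0.1 -1.6 -0. ] w 0.0083
```

```bash
python3 -c "
from h import *
need([-.080,-.043,.112],.28)"
```

```text
t 4.7833 slide [-0.0407 -0.0241 -0.0196] turn [ 0.0001 -0.0273  0.0003]
tcp box [-0.0574 -0.055   0.1121] rot [ 3.14  -0.452 -0.036] F [-0.1 -1.6 -0. ] w 0.0083
```

```bash
python3 -m crank '[{"turn":[0,-0.01,0],"slide":[-0.02,-0.008,-0.01],"fingers":-0.8},{"turn":[0,-0.02,0],"slide":[-0.04,-0.016,-0.02],"fingers":-0.8},{"turn":[0,-0.027,0],"slide":[-0.04,-0.024,-0.02],"fingers":-0.8},{"turn":[0,-0.027,0],"slide":[-0.04,-0.024,-0.02],"fingers":-0.8},{"turn":[0,-0.027,0],"slide":[-0.04,-0.024,-0.02],"fingers":-0.8}]'
python3 - <<'E'
from h import *
need([-.085,-.043,.101],.26);print(get_state()['q'])
for n,(r,c) in {'top':(80,200),'side':(120,150)}.items():
    f=grab_frame(n)[:,:,::-1][r:r+130,c:c+150]; cv2.imwrite(f'pics/{n}7.png',cv2.resize(f,None,fx=4,fy=4,interpolation=2))
E
```

```text
t: 5.2
eef_pos: [0.5767, -0.0888, 0.1123]
ee_rot: [-3.13, -0.278, -0.039]
force: [2.8, -0.7, 1.8]
width: 0.0087
t 5.2 slide [-0.0178  0.0147  0.0183] turn [-0.0018 -0.0029 -0.0002]
tcp box [-0.079  -0.0358  0.1123] rot [-3.13  -0.278 -0.039] F [ 2.8 -0.7  1.8] w 0.0087
[ 0.2205179   0.16995358 -0.62945259  0.12344628 -0.50240779  1.21229972]
```

View pics/side7.png

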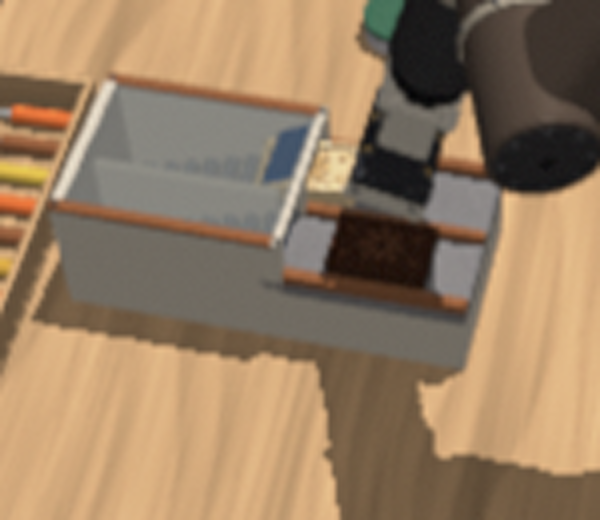

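View pics/top7.png

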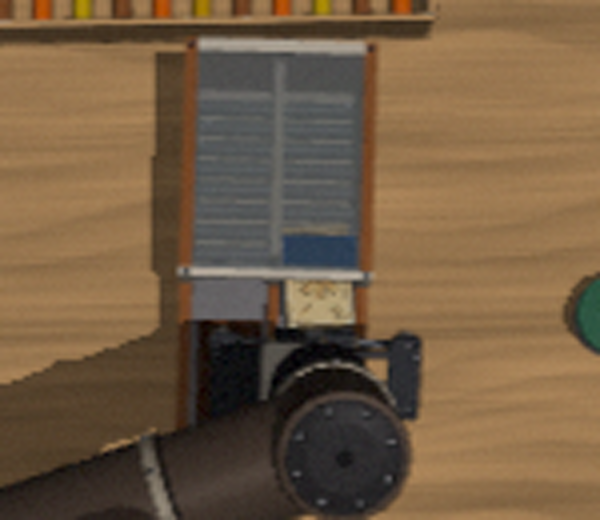

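```bash
python3 -m crank '[{"turn":[-0.002,-0.003,0],"slide":[-0.018,0.007,0.009],"fingers":-0.8},{"turn":[-0.002,-0.003,0],"slide":[-0.018,0.015,0.018],"fingers":-0.8},{"turn":[-0.002,-0.003,0],"slide":[-0.018,0.015,0.018],"fingers":-0.8}]'
python3 - <<'E'
from h import *
need([-.045,-.043,.101],.27)
p=onz('top',200+320/4-.5,80+325/4-.5,.114);print('tail box',R.from_euler('z',-YAW).apply(p-O))
E
```

```text
t: 5.55
eef_pos: [0.5682, -0.1025, 0.0995]
ee_rot: [3.13, -0.261, -0.038]
force: [0.2, 0.2, -0.2]
width: 0.009
t 5.55 slide [ 0.0819 -0.014   0.0186] turn [0.0018 0.0014 0.    ]
tcp box [-0.087  -0.0499  0.0995] rot [ 3.13  -0.261 -0.038] F [ 0.2  0.2 -0.2] w 0.009
tail box [-0.04645635 -0.04605371  0.114     ]
```

```bash
python3 -m crank '[{"turn":[0.002,0.001,0],"slide":[0.0,-0.008,0],"fingers":-0.8},{"turn":[0.002,0.001,0],"slide":[0.01,-0.012,0.002],"fingers":-0.8},{"turn":[0.002,0.001,0],"slide":[0.02,-0.012,0.004],"fingers":-0.8},{"turn":[0.002,0.001,0],"slide":[0.035,-0.012,0.007],"fingers":-0.8},{"turn":[0.002,0.001,0],"slide":[0.05,-0.012,0.011],"fingers":-0.8}]'
python3 - <<'E'
from h import *
need([-.04,-.043,.101],.27)
print(get_state()['q'])
E
```

```text
t: 5.97
eef_pos: [0.597, -0.0965, 0.103]
ee_rot: [-3.14, -0.272, -0.037]
force: [0.0, 0.1, -0.3]
width: 0.0089
t 5.9667 slide [0.0345 0.0005 0.0138] turn [-0.0004 -0.0002  0.0001]
tcp box [-0.0585 -0.0428  0.103 ] rot [-3.14  -0.272 -0.037] F [ 0.   0.1 -0.3] w 0.0089
[ 0.20019202  0.21751284 -0.59283873  0.12800099 -0.49912769  1.22911933]
```

```bash
python3 -m crank '[{"turn":[0,0,0],"slide":[0.01,0,0.004],"fingers":-0.8},{"turn":[0,0,0],"slide":[0.02,0,0.007],"fingers":-0.8},{"turn":[0,0,0],"slide":[0.03,0,0.01],"fingers":-0.8},{"turn":[0,0,0],"slide":[0.038,0,0.013],"fingers":-0.8},{"turn":[0,0,0],"slide":[0.044,0,0.015],"fingers":-0.8}]'
python3 - <<'E'
from h import *
need([-.014,-.043,.101],.27)
for n,(r,c) in {'top':(80,200),'side':(120,150)}.items():
    f=grab_frame(n)[:,:,::-1][r:r+130,c:c+150]; cv2.imwrite(f'pics/{n}8.png',cv2.resize(f,None,fx=4,fy=4,interpolation=2))
E
```

```text
t: 6.38
eef_pos: [0.6194, -0.0975, 0.101]
ee_rot: [-3.14, -0.27, -0.038]
force: [-1.8, 0.1, -0.1]
width: 0.0087
t 6.3833 slide [0.0425 0.0003 0.0117] turn [-0.0003 -0.      0.0001]
tcp box [-0.036  -0.0429  0.101 ] rot [-3.14  -0.27  -0.038] F [-1.8  0.1 -0.1] w 0.0087
```

View pics/side8.png

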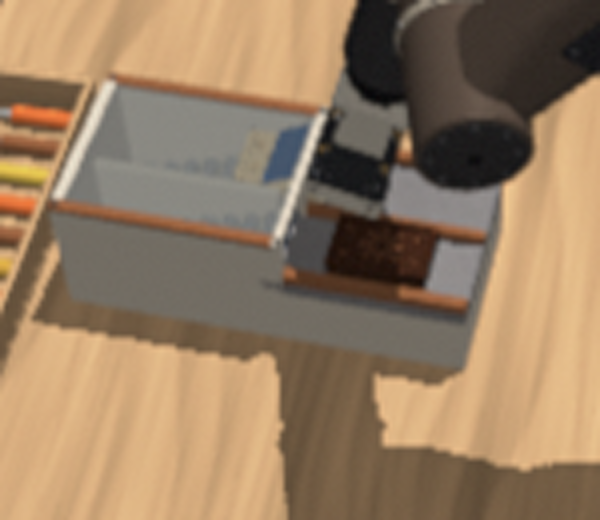

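View pics/top8.png

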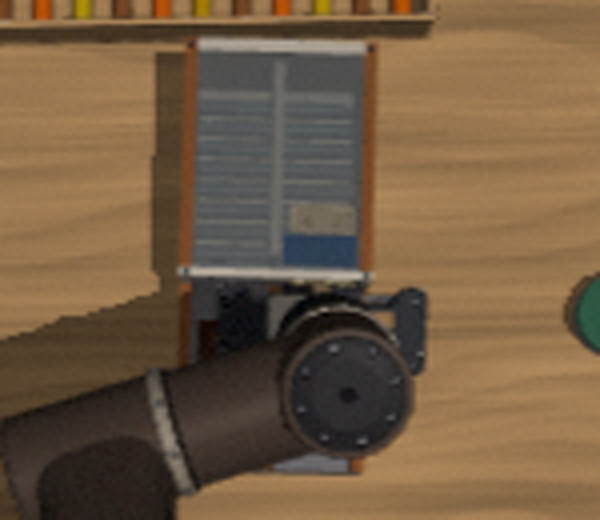

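```bash
python3 -m crank '[{"turn":[0,0,0],"slide":[0.01,0,0.003],"fingers":-0.8},{"turn":[0,0,0],"slide":[0.02,0,0.006],"fingers":-0.8},{"turn":[0,0,0],"slide":[0.029,0,0.008],"fingers":-0.8},{"turn":[0,0,0],"slide":[0.037,0,0.01],"fingers":-0.8},{"turn":[0,0,0],"slide":[0.042,0,0.012],"fingers":-0.8}]'
python3 - <<'E'
from h import *
need([-.011,-.043,.101],.27)
for n,(r,c) in {'top':(80,200),'side':(120,150)}.items():
    f=grab_frame(n)[:,:,::-1][r:r+130,c:c+150]; cv2.imwrite(f'pics/{n}9.png',cv2.resize(f,None,fx=4,fy=4,interpolation=2))
E
```

```text
t: 6.9
eef_pos: [0.6417, -0.0982, 0.1012]
ee_rot: [-3.14, -0.271, -0.037]
force: [-0.5, -0.1, -0.5]
width: 0.0089
t 6.9 slide [0.0051 0.0005 0.0018] turn [-0.0004 -0.0002  0.0001]
tcp box [-0.0137 -0.0427  0.1012] rot [-3.14  -0.271 -0.037] F [-0.5 -0.1 -0.5] w 0.0089
```

View pics/top9.png

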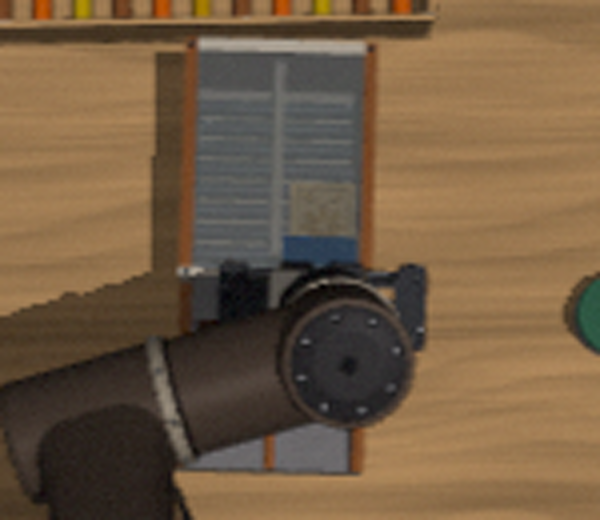

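```bash
python3 -m crank '[{"turn":[0,0,0],"slide":[0,0,0],"fingers":-0.8},{"turn":[0,0,0],"slide":[0,0,0],"fingers":-0.8},{"turn":[0,0,0],"slide":[0,0,0],"fingers":-0.8},{"turn":[0,0,0],"slide":[0,0,0],"fingers":-0.8}]'
python3 - <<'E'
from h import *
need([-.011,-.043,.101],.27)
for n,(r,c) in {'top':(80,200),'side':(120,150)}.items():
    f=grab_frame(n)[:,:,::-1][r:r+130,c:c+150]; cv2.imwrite(f'pics/{n}10.png',cv2.resize(f,None,fx=4,fy=4,interpolation=2))
E
```

```text
t: 7.33
eef_pos: [0.6406, -0.0982, 0.1011]
ee_rot: [-3.14, -0.271, -0.038]
force: [0.3, 0.5, -0.3]
width: 0.0092
t 7.3333 slide [0.0072 0.0004 0.0022] turn [-0.0003 -0.0001  0.0001]
tcp box [-0.0147 -0.0428  0.1011] rot [-3.14  -0.271 -0.038] F [ 0.3  0.5 -0.3] w 0.0092
```

View pics/top10.png

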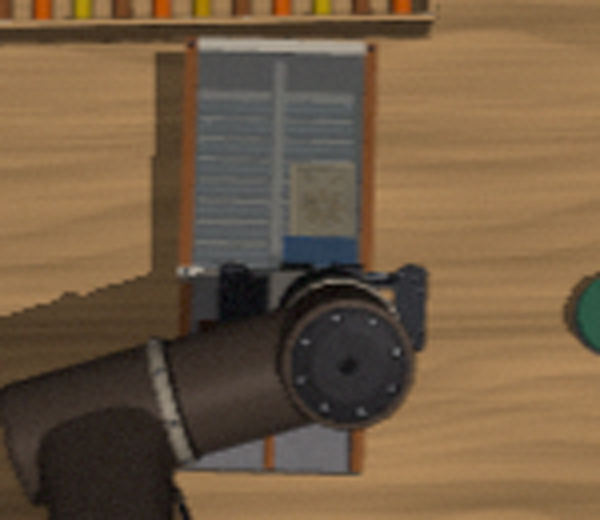

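View pics/side10.png

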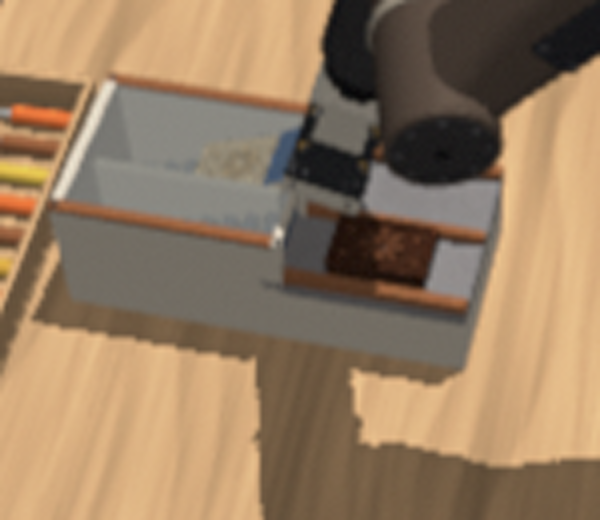

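It is rolling on its own. I'll draw the fingers straight back out.

```bash
python3 -m crank '[{"turn":[0,0,0],"slide":[-0.02,0,-0.006],"fingers":-0.8},{"turn":[0,0,0],"slide":[-0.04,0,-0.012],"fingers":-0.8},{"turn":[0,0,0],"slide":[-0.06,0,-0.018],"fingers":-0.8},{"turn":[0,0,0],"slide":[-0.08,0,-0.024],"fingers":-0.8},{"turn":[0,0,0],"slide":[-0.1,0,-0.03],"fingers":-0.8}]'
python3 - <<'E'
from h import *
need([-.12,-.043,.2],0)
for n,(r,c) in {'top':(80,200),'side':(120,150)}.items():
    f=grab_frame(n)[:,:,::-1][r:r+130,c:c+150]; cv2.imwrite(f'pics/{n}11.png',cv2.resize(f,None,fx=4,fy=4,interpolation=2))
E
```

```text
t: 7.85
eef_pos: [0.5872, -0.0963, 0.1022]
ee_rot: [-3.139, -0.271, -0.038]
force: [1.0, -0.8, 0.7]
width: 0.0092
t 7.85 slide [-0.0475 -0.0003 -0.2161] turn [-0.0003 -0.0431  0.0001]
tcp box [-0.0682 -0.0429  0.1022] rot [-3.139 -0.271 -0.038] F [ 1.  -0.8  0.7] w 0.0092
```

View pics/top11.png

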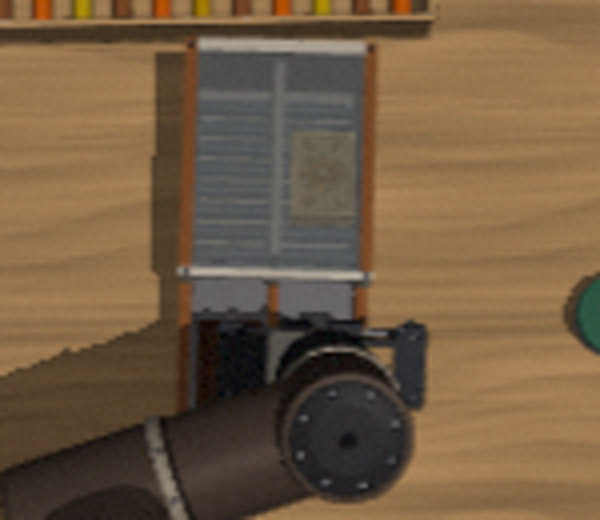

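View pics/side11.png

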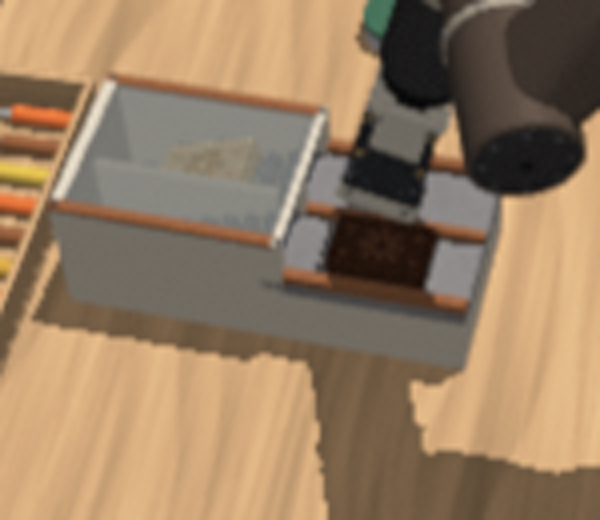

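```bash
python3 -m crank '[{"turn":[0,0,0],"slide":[-0.03,0,-0.05],"fingers":-0.8},{"turn":[0,-0.01,0],"slide":[-0.04,0,-0.1],"fingers":-0.8},{"turn":[0,-0.02,0],"slide":[-0.048,0,-0.15],"fingers":-0.8},{"turn":[0,-0.03,0],"slide":[-0.048,0,-0.2],"fingers":-0.8},{"turn":[0,-0.04,0],"slide":[-0.048,0,-0.216],"fingers":-0.8}]'; python3 -m crank '[{"turn":[0,0,0],"slide":[-0.05,0,-0.05],"fingers":-0.8},{"turn":[0,0,0],"slide":[-0.05,0,-0.1],"fingers":-0.8},{"turn":[0,0,0],"slide":[-0.05,0,-0.1],"fingers":-0.8},{"turn":[0,0,0],"slide":[-0.05,0,-0.1],"fingers":-0.8},{"turn":[0,0,0],"slide":[-0.05,0,-0.1],"fingers":-0.8}]'; for k in 1 2 3; do python3 -m crank '[{"turn":[0,0,0],"slide":[0,0,0],"fingers":-0.8},{"turn":[0,0,0],"slide":[0,0,0],"fingers":-0.8},{"turn":[0,0,0],"slide":[0,0,0],"fingers":-0.8},{"turn":[0,0,0],"slide":[0,0,0],"fingers":-0.8},{"turn":[0,0,0],"slide":[0,0,0],"fingers":-0.8}]' | head -1; done
python3 - <<'E'
from h import *
need([-.12,-.043,.2],0)
for n,(r,c) in {'top':(80,200),'side':(120,150)}.items():
    F=grab_frame(n)[:,:,::-1]; cv2.imwrite(f'pics/{n}12full.png',F);f=F[r:r+130,c:c+150]; cv2.imwrite(f'pics/{n}12.png',cv2.resize(f,None,fx=4,fy=4,interpolation=2))
E
```

```text
t: 8.37
eef_pos: [0.5376, -0.0944, 0.2049]
ee_rot: [-3.139, -0.023, -0.036]
force: [0.7, -0.5, 0.4]
width: 0.0087
t: 8.78
eef_pos: [0.5107, -0.0936, 0.2493]
ee_rot: [-3.139, -0.02, -0.037]
force: [-0.4, -0.1, 0.5]
width: 0.0087
t: 9.2
t: 9.62
t: 10.03
t 10.0333 slide [ 0.0475 -0.0002  0.0995] turn [-0.0003 -0.0031  0.0001]
tcp box [-0.1447 -0.0432  0.2493] rot [-3.14  -0.019 -0.037] F [-0.   0.2  0.4] w 0.0088
```

View pics/top12.png

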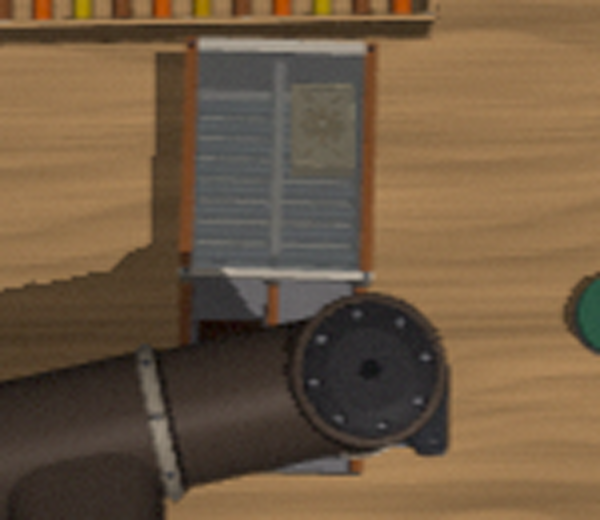

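View pics/side12.png

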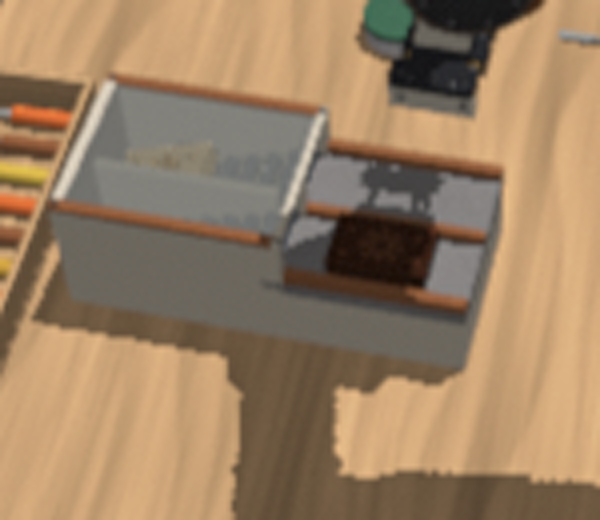

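View pics/side12full.png

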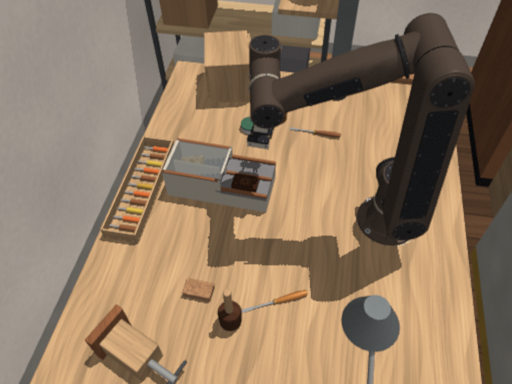

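```bash
for k in 1 2; do python3 -m crank '[{"turn":[0,0,0],"slide":[0,0,0],"fingers":-0.8},{"turn":[0,0,0],"slide":[0,0,0],"fingers":-0.8},{"turn":[0,0,0],"slide":[0,0,0],"fingers":-0.8},{"turn":[0,0,0],"slide":[0,0,0],"fingers":-0.8},{"turn":[0,0,0],"slide":[0,0,0],"fingers":-0.8}]' | head -1; done
python3 - <<'E'
from h import *
p=onz('top',200+323/4-.5,80+131/4-.5,.07);print('panel box',R.from_euler('z',-YAW).apply(p-O))
a=cv2.imread('pics/top12full.png').astype(int);b=grab_frame('top')[:,:,::-1].astype(int)
d=abs(a-b).max(2)
print('changed px box',(d[85:145,240:300]>25).sum(),d[85:145,240:300].max())
for i in (2,):
  s0=cv2.imread('pics/side0.png').astype(int);s1=grab_frame('side')[:,:,::-1].astype(int)
  print(get_state()['force'])
  for nm,(r,c) in {'dark':(178,232),'block':(278,182),'mallet':(285,218),'gougeA':(288,245),'jar':(98,270),'gougeB':(125,288)}.items():
    print(nm,(abs(s0-s1).max(2)[r:r+20,c:c+30]>40).sum())
E
```

```text
t: 10.55
t: 10.97
panel box [ 0.15811678 -0.04840475  0.07      ]
changed px box 0 12
[ 0.21481165 -0.47639089  0.03311293]
dark 59
block 0
mallet 0
gougeA 0
jar 422
gougeB 0
```

Run:
```python
from h import *
for f in('side0','side12full'):
    a=cv2.imread(f'pics/{f}.png').astype(int)[168:195,225:265]
    m=((a[...,2]-a[...,0]>8)&(a.max(2)<95)).astype('uint8')
    k,l,s,c=cv2.connectedComponentsWithStats(m);i=1+s[1:,4].argmax();print(s[i],c[i])
job_done()
```

```text
[  0   5  40  19 418] [19.74880383 13.96889952]
[  0   4  40  23 592] [18.30574324 15.44763514]
the job is handed in; nothing more can be done
```

The pale panel was in the right lane. I pushed it with nearly closed fingertips through the blue flap and onto the rollers. It rolled to the back by itself, and the flap fell shut once I drew the fingers out. I handed the job in at about 11 s.

- **Tilt problem:** part way through, tilting the tool about 0.45 rad brought the wrist near a joint limit. The fingers drifted about 10 mm sideways and 10 mm up. I backed off, reset to a tilt of 0.27 rad and finished the push; the panel stayed on the deck and the flap stayed open meanwhile.
- **Pale panel:** its centre measured at box x ≈ 158 mm, the expected resting place. Pictures of the box about 1 s apart showed no change, so it is at rest.
- **Flaps:** no blue shows inside either opening, so both look shut. I could not measure their angles directly.
- **Other items:** the mallet, sanding block and both gouges show no change in the side view. The oil jar was hidden behind the arm at the end, so that comparison tells nothing. The wax tin was not compared.
- **Dark panel:** by eye it sits where it was. The colour-mask check gave a shift of about 1–2 pixels (roughly 5–7 mm), but the mask grew with the arm's shadow, so it is not a clean measurement.
- **Arm:** the robot ended clear, with the fingertips 160 mm above the deck and the wrist force near zero.

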